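# Stow the sample pans and latch the kit case

## Robot

A 7-joint arm with a two-finger parallel gripper is mounted at the origin on the work surface. World frame = base frame: x ahead of the robot, y to its left, z up, the work surface at z = 0. Lengths are in m, angles in rad, forces in N, time in s.
With the tool pointing down it reaches from about 0.4 to 0.85 m from the base axis. Payload 4.5 kg.
Tool frame: the origin (TCP) lies at the very end of the fingers, on their centre line; the grasp point (between the pads) lies 19 mm behind it (r.grip_depth is the z of the grasp point in the tool frame, in m); z points along the fingers, y is the line along which they close (so a half turn about z gives the same grasp; the last joint's range is limited). The gripper opens to 88 mm and grips with 3 to 60 N. Pads are 18 mm wide; open, the fingers measure 123 mm over their backs; the gripper's body (75 mm by 187 mm) begins 45 mm behind the grasp point.
Start: joints at [1.225, 0.689, -0.195, 1.565, 0.157, 0.902, -0.215], TCP at [0.232, -0.58, 0.239] pointing down, gripper open.
Joint ranges: [-3.01, 3.01], [-0.46, 2.08], [-1.47, 1.51], [0.13, 2.56], [-1, 4.14], [0.04, 2.09], [-2.66, 2.66]. Speed limits (rad/s): [2.57, 2.57, 3.14, 3.14, 3.14, 3.14, 3.14].

## Interface

Orientations are given as a unit quaternion [x, y, z, w].
In Python, from plant import r gives the robot as it stands.
- The arm moves only by the shell command python3 steer.py 'ROWS' [FORCE]. ROWS is a JSON list of rows, 1 to 10 of them, each an object with the fields finger_gap (the opening from 0.0 (shut) to 1.0 (fully open)), tx, ty, tz (the shift in normalised numbers (1 is 1 m)), rx, ry, rz (a rotation vector in parts of the range, where 1.0 means pi rad); a field left out counts as zero (the opening has to be given); each row is the pose to reach, as a shift and turn from the pose commanded when the command began, along the tool's axes at that moment; what a row does not reach only later rows make up. A row lasts 1/10 s, in which the tool goes at most 0.05 m and 0.15 rad, less where a joint would pass 70% of its speed; a pose out of reach is approached as far as the arm can. The fingers move at their own pace and stop on an object; FORCE is the grip in N (left out, the last holds). Time passes only in rows, so rows that do not move let the fingers close. It prints the time, the measured TCP pose, the force, the opening and the grip force at its end. A shift or turn number past 1, either way, is cut back to 1. Input that does not fit is refused with a message, and nothing moves.
- r.get_state(): the state, without advancing time (a new reading comes with each control period).
- r.snapshot(name): name is "scene" or "top"; returns the picture (480x640x3 uint8, red, green, blue); there is no depth.
- r.camera_params(name): a dict with "fx", "fy", "cx", "cy" (pixels), "k1" (the pictures are not rectified: a ray, as slopes to the right and down, at radius r is drawn at 1 + k1 r^2 times it, then the intrinsics apply), "rvec" (rotation vector, rad) and "tvec" (3), from world to camera coordinates, as OpenCV has them. Camera axes: x right, y down, z forward; pixel columns grow to the right and rows downward; lengths in m; the calibration is good to about 2 mm. A picture is of the moment at which its call begins. camera_params takes no time and is no camera call.
- r.finish_job(): hands the job in; it is judged then, once.
The state is a dict: "clock": time; "q": joint angles; "qd": joint speeds; "joint_torque": joint torques, N m; "tool_pos": TCP position; "eef_rot": TCP orientation; "contact_force": force on the tool from outside, world axes, zero at the start; "moment": the same for the moment, N m; "opening": opening from 0.0 (shut) to 1.0 (fully open); "finger_force": force on a finger pad.
Only numpy, scipy, OpenCV 4.12 (cv2) and the standard library are available. Lean on these libraries where they do the work, as an engineer would, in place of code of your own. Each camera call takes 0.05 s, during which the arm holds its last target. There are 200 camera calls.

## Task

Pack the sample pans away: with the case open, nest the white medium pan in the big metal pan that already lies in the blue kit case, and the orange small pan in the white one, each set down gently, sitting level on the floor of the pan below, with the three handles fanned so that none lies over another and at least a handle's width of space is left between any two grips. Then shut the clear lid and press its free edge down against the gasket until the latch catches and holds it closed. Leave the jar, the tube rack and the scissors where they are.

Things in the scene. Friction and masses are not known exactly. Their poses are not given: they have to be found in the camera images.
- case: Blue open-topped kit case fixed to the bench: outer 230 mm in its x, 222 in y, 85 high; walls and floor 5 mm. Origin: centre of underside, z up. Lid hinge along x on its +y end, latch in the middle of its -y end. Bowls belong at the hinge end (axis about 40 mm towards +y from the centre); handles only fit pointing to the latch end, within about 45 degrees of case -y.
- case_in (a point): Centre of the case's inner floor, 5 mm above the bench. Inside the case is 220 x 212 mm, 80 mm deep.
- latch (a point): Nose of the sprung steel latch, middle of the case's -y end, outside the wall. Its grey housing reaches 42 mm out from the wall, is 76 mm wide and 90 mm high. A black rubber gasket strip stands 10 mm proud of the wall beside it.
- lid (a joint): Lid angle, rad: 0 shut, grows as it opens, stop at 2.0 (leaning outwards past upright). Starts at 1.7 to 2.0. Damped hinge with 0.09 N m friction, lid 0.2 kg: stays put near upright; pushed in below about 0.9 it sinks slowly by itself and rests unlatched at about 0.07. Pressing the free edge down with about 8 to 10 N takes it past the latch (near 0; hard stop -0.012).
- lid_hinge (a point): On the lid's hinge line at mid width, 85 mm above the bench; turns with the lid: its -y points along the lid to the free edge, z out of the outer face. The lid is 230 x 234 mm, a clear panel in a blue frame, 8 mm thick; its outer face is 11 mm above the hinge line when shut.
- lid_edge (a point): On the outer face of the lid at mid width, 215 mm from the hinge, near the free edge: press here. Once latched the lid stays at about 0.005 rad when released; if not latched it comes up again to 0.02 or more.
- large: Large metal pan, black handle, loose in the case at the start. Bowl outer radius 50 mm at the foot, 60 at the rim, 42 high, wall 3, floor 4; 0.16 kg. Handle along body -x, 14 mm wide. Origin: centre of the bowl's underside, z up.
- large_grip (a point): Centre of the large pan's grip: 103 mm from the bowl axis, 36 mm above the pan's underside. The grip is a bar 55 long x 14 wide x 18 mm tall, lying 75 to 130 mm from the bowl axis, joined to the rim by a neck 8 mm thick.
- medium: White pan, green handle, loose on the bench. Bowl outer radius 38 mm at the foot, 50 at the rim, 51 high, wall 3, floor 4; about 0.1 kg. Seated, its underside is 4 mm above the large pan's. Handle along body -x, 14 mm wide. Origin: centre of the bowl's underside, z up.
- medium_grip (a point): Centre of the medium pan's grip: 103 mm from the bowl axis, 45 mm above the pan's underside. The grip is a bar 55 long x 14 wide x 18 mm tall, lying 75 to 130 mm from the bowl axis, joined to the rim by a neck 8 mm thick.
- small: Orange pan, red handle, loose on the bench. Bowl outer radius 27 mm at the foot, 39 at the rim, 60 high, wall 3, floor 4; about 0.08 kg. Seated, its underside is 4 mm above the medium pan's. Handle along body -x, 14 mm wide. Origin: centre of the bowl's underside, z up.
- small_grip (a point): Centre of the small pan's grip: 103 mm from the bowl axis, 54 mm above the pan's underside. The grip is a bar 55 long x 14 wide x 18 mm tall, lying 75 to 130 mm from the bowl axis, joined to the rim by a neck 8 mm thick.
- jar: Bystander: glass jar with blue cap, 72 mm across, 110 mm tall; origin under its centre.
- rack: Bystander: white tube rack 70 x 190 mm with four blue-capped tubes, 122 mm tall; origin under its centre.
- scissors: Bystander: red-handled scissors lying flat, 200 mm long, 10 mm high; origin at the pivot, blades to its +x.

How it is judged:
By the outcome, as a careful person would: the job done as asked, in the order asked, and still so for the second after the job is handed in, with the robot touching nothing.
It also fails if it takes over 72 s, if anything falls off the work surface, if the arm or the gripper's body presses on something with over 40 N, if the wrist force passes 120 N, or if a joint passes its speed limit or range.

## Working session

There is one attempt and no reset: what is moved stays moved. The work goes in short steps, Python scripts to look and compute and a shell command to move; the robot and the scene stay as the last step left them, time stands still between calls to the robot, and variables do not carry over. Pictures are saved under pics/ and viewed, at most 11 in all, crops included, and the job is handed in when it is done.

```bash
ls; mkdir -p pics
python3 - <<'E'
from plant import r
import cv2
for n in("scene","top"):
    im=r.snapshot(n); cv2.imwrite(f"pics/{n}0.png",im[:,:,::-1]); print(n,r.camera_params(n))
s=r.get_state(); print(s)
E
```

```text
pics
plant.py
steer.py
scene {'fx': 447.7469233122588, 'fy': 447.7469233122588, 'cx': 320.7944328887419, 'cy': 239.1395973353891, 'k1': -0.07193279332302191, 'rvec': array([ 1.20164887,  2.48355189, -0.81120632]), 'tvec': array([ 0.30062115, -0.27953165,  1.42529859])}
top {'fx': 549.048781658923, 'fy': 549.048781658923, 'cx': 327.491130858903, 'cy': 226.15878729427865, 'k1': 0.029566383069491067, 'rvec': array([ 2.05784656, -2.14351605,  0.25619942]), 'tvec': array([0.04808756, 0.53074756, 1.3219194 ])}
{'clock': 0.1, 'q': array([ 1.22478749,  0.689888  , -0.19451048,  1.56621003,  0.15730153,
        0.90246728, -0.21513861]), 'qd': array([-0.00082833, -0.00231946, -0.00055405, -0.00392109, -0.00079996,
       -0.00020275, -0.00089122]), 'joint_torque': array([-3.09538445e-03, -5.28499246e+01, -1.27156064e+00, -1.53837866e+01,
       -5.25684818e-02,  1.93291860e-03,  5.32654565e-05]), 'tool_pos': array([ 0.23147033, -0.57997375,  0.23800552]), 'eef_rot': array([ 9.82019374e-01,  1.88778501e-01, -2.07117897e-04, -7.63914238e-04]), 'contact_force': array([-0.70905305, -0.34034323, -0.5961897 ]), 'moment': array([-0.03082886,  0.01642491,  0.0112213 ]), 'finger_force': 0.0, 'opening': 1.0012942328308445}
```

View pics/scene0.png

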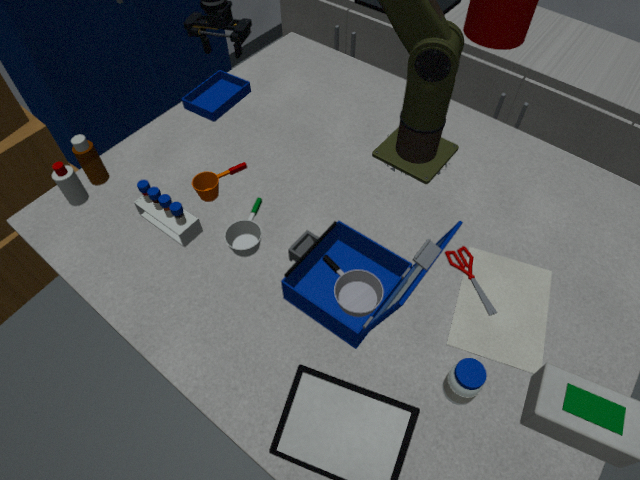

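View pics/top0.png

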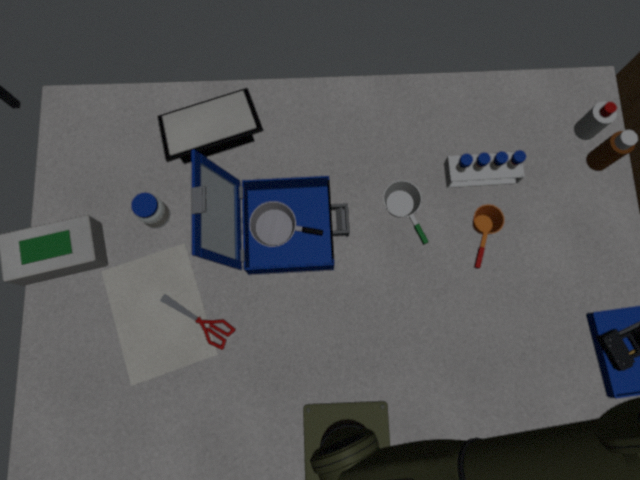

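The top view shows the case at about (288,224), with its latch to the right at (340,219), the hinge at x≈243 and the lid leaning left. The white pan is at (403,200), the orange pan at (488,220), the rack at (485,168), the jar at (148,208) and the scissors at (200,320). I'll enlarge both views to measure.

```bash
cat > h.py <<'E'
import numpy as np, cv2
from scipy.spatial.transform import Rotation as R
from plant import r
def cam(n):
    p=r.camera_params(n); return p,R.from_rotvec(np.ravel(p['rvec'])).as_matrix(),np.ravel(p['tvec'])
def bp(n,u,v,z):   # pixel -> world point at height z
    p,M,t=cam(n); d=np.array([(u-p['cx'])/p['fx'],(v-p['cy'])/p['fy']]); s=d.copy()
    for _ in range(20): s=d/(1+p['k1']*(s@s))
    w=M.T@np.r_[s,1]; c=-M.T@t
    return c+w*(z-c[2])/w[2]
def pj(n,P):
    p,M,t=cam(n); P=np.atleast_2d(P)@M.T+t; s=P[:,:2]/P[:,2:]; s=s*(1+p['k1']*(s**2).sum(1,keepdims=True))
    return s*p['fx']+[p['cx'],p['cy']]
def crop(n,x0,y0,x1,y1,k,name,im=None):
    im=r.snapshot(n) if im is None else im
    c=cv2.resize(im[y0:y1,x0:x1],None,fx=k,fy=k,interpolation=cv2.INTER_CUBIC)
    cv2.imwrite(f"pics/{name}.png",np.clip(c[:,:,::-1]*1.4,0,255).astype('uint8'))
E
python3 - <<'E'
import cv2
from h import *
crop("top",235,165,355,280,5,"t1",cv2.imread("pics/top0.png")[:,:,::-1])
crop("top",375,170,515,275,5,"t2",cv2.imread("pics/top0.png")[:,:,::-1])
E
```

```text
(no output)
```

View pics/t1.png

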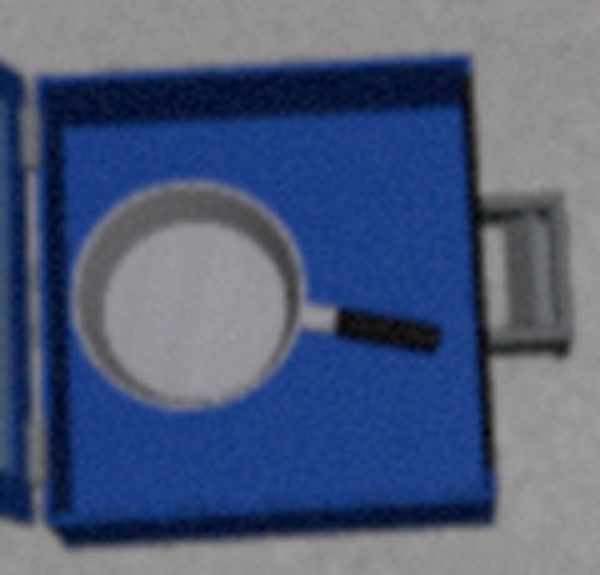

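View pics/t2.png

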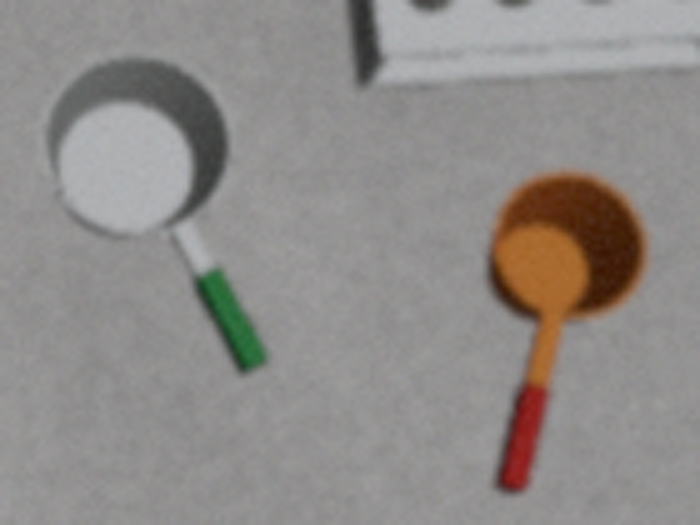

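The first crop shows the large pan's rim centred at crop (190,295) with its grip running from (338,322) to (440,338). The case rim corners are at (40,78), (470,57), (494,500) and (50,522), and the latch housing is at (570,190) to (570,355).
In the second crop the white rim is centred at (137,147) with its grip from (208,272) to (255,362). The orange rim is centred at (570,246) with its grip from (535,387) to (513,490).

Run:
```python
from h import *
np.set_printoptions(precision=4,suppress=True)
f=lambda c,o,z:bp("top",(c[0]-2)/5+o[0],(c[1]-2)/5+o[1],z)
A=(235,165);B=(375,170)
cs=[f(c,A,.085) for c in [(40,78),(470,57),(494,500),(50,522)]]
print("case",np.array(cs),"mean",np.mean(cs,0),[np.linalg.norm(cs[i]-cs[i-1]) for i in range(4)])
for n,c,o,z,g in [("large",(190,295),A,.047,[(338,322),(440,338)]),("med",(137,147),B,.051,[(208,272),(255,362)]),("small",(570,246),B,.060,[(535,387),(513,490)])]:
    C=f(c,o,z); G=[f(p,o,z+.003) for p in g]; d=np.mean(G,0)-C
    print(n,C,"grip",np.mean(G,0),"dist",np.linalg.norm(d[:2]),"hdg deg",np.degrees(np.arctan2(d[1],d[0])),"grip len",np.linalg.norm(G[1]-G[0]))
print("jar",bp("top",146,200,.11),"rack",bp("top",485,160,.12))
s=r.get_state();print(R.from_quat(s['eef_rot']).as_matrix())
print(f((190-116,295),A,.047)-f((190+116,295),A,.047))
```

```text
case [[0.6547 0.236  0.085 ]
 [0.6573 0.0185 0.085 ]
 [0.43   0.0163 0.085 ]
 [0.4281 0.2324 0.085 ]] mean [0.5425 0.1258 0.085 ] [np.float64(0.22669842088544362), np.float64(0.21749161867949537), np.float64(0.22726070614398022), np.float64(0.21610332178250719)]
large [0.5483 0.1658 0.047 ] grip [0.5252 0.065  0.05  ] dist 0.1034275361210274 hdg deg -102.90404996964543 grip len 0.05250028980827388
med [ 0.599  -0.1682  0.051 ] grip [ 0.5071 -0.209   0.054 ] dist 0.1005662597793983 hdg deg -156.11355898994367 grip len 0.05152117762980992
small [ 0.5355 -0.3817  0.06  ] grip [ 0.4376 -0.3473  0.063 ] dist 0.10381982344073 hdg deg 160.61539329056131 grip len 0.05382540637173457
jar [0.6046 0.4684 0.11  ] rack [ 0.6713 -0.3701  0.12  ]
[[ 0.9287  0.3708 -0.0007]
 [ 0.3708 -0.9287  0.0014]
 [-0.0001 -0.0016 -1.    ]]
[0.0048 0.1181 0.    ]
```

```bash
cat >> h.py <<'E'
def to(x,y,z,hd):  # rows' shift+turn to TCP (x,y,z), tool down, tool x heading hd deg
    s=r.get_state(); R0=R.from_quat(s['eef_rot']); a=np.radians(hd)
    T=R.from_matrix(np.array([[np.cos(a),np.sin(a),0],[np.sin(a),-np.cos(a),0],[0,0,-1]]))
    print("shift",np.round(R0.inv().apply(np.array([x,y,z])-s['tool_pos']),4),"turn",np.round((R0.inv()*T).as_rotvec(),4),"t",s['clock'])
E
python3 -c "
from h import *
to(.507,-.2093,.15,23.9);to(.507,-.2093,.030,23.9)"
```

```text
shift [ 0.3933 -0.242   0.0883] turn [-0.0016  0.0001 -0.0373] t 0.1
shift [ 0.3934 -0.2418  0.2083] turn [-0.0016  0.0001 -0.0373] t 0.1
```

Units first: turns go in shares of pi rad. So -0.037 rad is -0.0118.

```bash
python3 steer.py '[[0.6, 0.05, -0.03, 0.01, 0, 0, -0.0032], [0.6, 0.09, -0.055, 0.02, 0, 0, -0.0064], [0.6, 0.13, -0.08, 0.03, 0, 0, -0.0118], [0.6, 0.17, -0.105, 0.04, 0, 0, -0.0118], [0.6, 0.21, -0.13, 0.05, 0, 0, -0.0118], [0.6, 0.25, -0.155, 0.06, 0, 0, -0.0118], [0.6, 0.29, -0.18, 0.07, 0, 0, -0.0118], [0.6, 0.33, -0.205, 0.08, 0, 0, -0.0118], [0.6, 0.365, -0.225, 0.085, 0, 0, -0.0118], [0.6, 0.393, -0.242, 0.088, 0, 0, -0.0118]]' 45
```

```text
refused: ROWS must be a list of objects with named fields. Nothing was moved.
```

The call was refused and nothing moved: it wants a list of objects with named fields. Same move again in that form.

```bash
python3 steer.py '[{"finger_gap":0.6, "tx":0.05, "ty":-0.03, "tz":0.01, "rz":-0.0032}, {"finger_gap":0.6, "tx":0.09, "ty":-0.055, "tz":0.02, "rz":-0.0064}, {"finger_gap":0.6, "tx":0.13, "ty":-0.08, "tz":0.03, "rz":-0.0118}, {"finger_gap":0.6, "tx":0.17, "ty":-0.105, "tz":0.04, "rz":-0.0118}, {"finger_gap":0.6, "tx":0.21, "ty":-0.13, "tz":0.05, "rz":-0.0118}, {"finger_gap":0.6, "tx":0.25, "ty":-0.155, "tz":0.06, "rz":-0.0118}, {"finger_gap":0.6, "tx":0.29, "ty":-0.18, "tz":0.07, "rz":-0.0118}, {"finger_gap":0.6, "tx":0.33, "ty":-0.205, "tz":0.08, "rz":-0.0118}, {"finger_gap":0.6, "tx":0.365, "ty":-0.225, "tz":0.085, "rz":-0.0118}, {"finger_gap":0.6, "tx":0.393, "ty":-0.242, "tz":0.088, "rz":-0.0118}]' 45; python3 -c "
from h import *
to(.507,-.2093,.030,23.9)"
```

```text
clock: 1.1
tool_pos: [0.5083, -0.207, 0.1499]
eef_rot: [0.978, 0.208, -0.0, -0.001]
contact_force: [0.7, -0.1, 0.2]
opening: 0.603
finger_force: 0.0
shift [-0.0021  0.0017  0.1199] turn [-0.0013 -0.      0.0024] t 1.1
```

```bash
python3 steer.py '[{"finger_gap":0.6, "tx":-0.002, "ty":0.002, "tz":0.04}, {"finger_gap":0.6, "tx":-0.002, "ty":0.002, "tz":0.08}, {"finger_gap":0.6, "tx":-0.002, "ty":0.002, "tz":0.11}, {"finger_gap":0.6, "tx":-0.002, "ty":0.002, "tz":0.12}, {"finger_gap":0.6, "tx":-0.002, "ty":0.002, "tz":0.12}, {"finger_gap":0, "tx":-0.002, "ty":0.002, "tz":0.12}, {"finger_gap":0, "tx":-0.002, "ty":0.002, "tz":0.12}, {"finger_gap":0, "tx":-0.002, "ty":0.002, "tz":0.12}, {"finger_gap":0, "tx":-0.002, "ty":0.002, "tz":0.12}, {"finger_gap":0, "tx":-0.002, "ty":0.002, "tz":0.12}]' 45; python3 -c "
from h import *
to(.507,-.2093,.030,23.9)"
```

```text
clock: 2.1
tool_pos: [0.5063, -0.2128, 0.0313]
eef_rot: [0.978, 0.207, 0.0, 0.0]
contact_force: [-0.3, 0.5, -0.2]
opening: 0.17
finger_force: 0.1
shift [ 0.0021 -0.0029  0.0013] turn [ 0.0007 -0.0007 -0.0004] t 2.1
```

```bash
python3 steer.py '[{"finger_gap":0}, {"finger_gap":0}, {"finger_gap":0}, {"finger_gap":0}]' 45; python3 -c "
from h import *
print(r.get_state()['tool_pos']); crop('top',360,150,480,270,5,'g1')"
```

```text
clock: 2.5
tool_pos: [0.506, -0.2128, 0.0308]
eef_rot: [0.978, 0.207, 0.0, 0.0]
contact_force: [-1.1, -0.3, 2.0]
opening: 0.156
finger_force: 45.0
[ 0.50600119 -0.21276388  0.03080416]
```

```bash
python3 steer.py '[{"finger_gap":0, "tz":-0.02}, {"finger_gap":0, "tz":-0.05}, {"finger_gap":0, "tz":-0.09}, {"finger_gap":0, "tz":-0.12}, {"finger_gap":0, "tz":-0.14}, {"finger_gap":0, "tz":-0.14}]' 45; python3 -c "
from h import *
print(r.get_state()['tool_pos']); crop('top',335,130,495,250,5,'g2')
im=cv2.imread('pics/g2.png'); 
s=r.snapshot('scene');crop('scene',190,130,350,250,5,'s2',s)"
```

```text
clock: 3.15
tool_pos: [0.5075, -0.2132, 0.1731]
eef_rot: [0.978, 0.207, 0.002, 0.001]
contact_force: [0.2, -0.1, -1.9]
opening: 0.153
finger_force: 45.0
[ 0.50749834 -0.21317881  0.17305076]
```

View pics/s2.png

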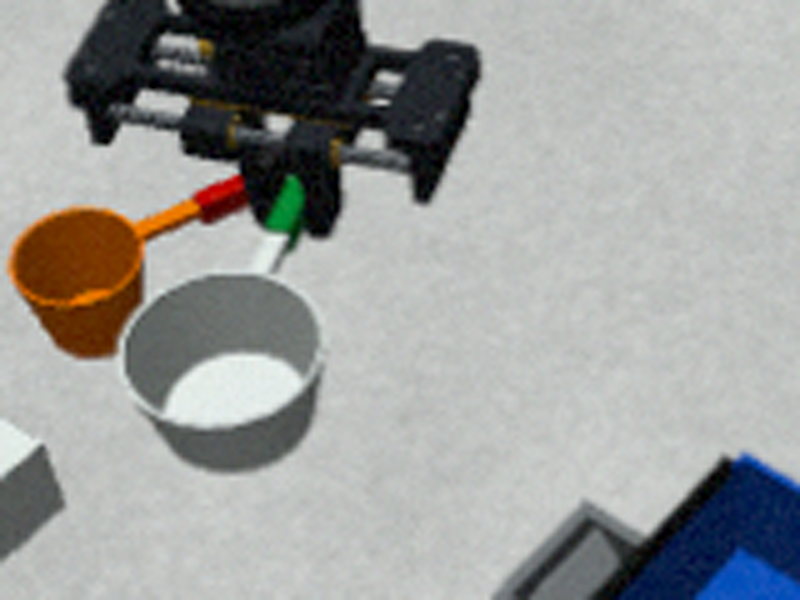

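The scene view shows the white pan held level. Its rim is centred at crop (221,350), which is scene pixel (234,200), with the left edge at (120,350) and the right edge at (322,350).

```bash
python3 -c "
from h import *
s=r.get_state();z=.051+s['tool_pos'][2]-.0308
u=lambda a,b:(a/5+190-.4,b/5+130-.4)
for c in [(221,350),(120,350),(322,350)]: print(bp('scene',*u(*c),z))
a=np.radians(23.9);c=s['tool_pos']+.103*np.array([np.cos(a),np.sin(a),0]);print('exp',c)
th=np.linspace(0,6.28,9);print(pj('scene',np.c_[c[0]+.05*np.cos(th),c[1]+.05*np.sin(th),0*th+z])*5-[950,650])
to(.5483+.103*np.cos(np.radians(-72)),.1658+.103*np.sin(np.radians(-72)),.18,108)"
```

```text
[ 0.60173576 -0.16816927  0.1904205 ]
[ 0.63149244 -0.20625419  0.1904205 ]
[ 0.57208948 -0.13028641  0.1904205 ]
exp [ 0.59972623 -0.17079696  0.1702205 ]
[[141.89834638 406.86489163]
 [217.86093121 424.06036025]
 [293.8348698  392.83783091]
 [323.33376555 333.38885631]
 [291.37910541 281.70875433]
 [218.54994214 266.19921661]
 [145.34342338 294.74863137]
 [112.64715702 352.39038677]
 [141.66162844 406.70152226]]
shift [ 0.1817 -0.2262 -0.0098] turn [-7.000e-04  2.000e-04 -1.468e+00] t 3.25
```

Scaled: -1.468 rad is -0.4673.

```bash
python3 steer.py '[{"finger_gap":0, "tx":0.018, "ty":-0.022, "tz":-0.01, "rz":-0.0446}, {"finger_gap":0, "tx":0.036, "ty":-0.045, "tz":-0.01, "rz":-0.0923}, {"finger_gap":0, "tx":0.054, "ty":-0.068, "tz":-0.01, "rz":-0.1401}, {"finger_gap":0, "tx":0.072, "ty":-0.09, "tz":-0.01, "rz":-0.1878}, {"finger_gap":0, "tx":0.09, "ty":-0.113, "tz":-0.01, "rz":-0.2355}, {"finger_gap":0, "tx":0.109, "ty":-0.136, "tz":-0.01, "rz":-0.2801}, {"finger_gap":0, "tx":0.127, "ty":-0.158, "tz":-0.01, "rz":-0.3279}, {"finger_gap":0, "tx":0.145, "ty":-0.181, "tz":-0.01, "rz":-0.3756}, {"finger_gap":0, "tx":0.165, "ty":-0.205, "tz":-0.01, "rz":-0.4234}, {"finger_gap":0, "tx":0.182, "ty":-0.226, "tz":-0.01, "rz":-0.4673}]' 45; python3 steer.py '[{"finger_gap":0}, {"finger_gap":0}]'; python3 -c "
from h import *
to(.5483+.103*np.cos(np.radians(-72)),.1658+.103*np.sin(np.radians(-72)),.18,108)
crop('top',235,145,355,265,5,'g3')"
```

```text
clock: 4.25
tool_pos: [0.5801, 0.0693, 0.1786]
eef_rot: [0.585, 0.811, -0.001, -0.001]
contact_force: [0.4, -0.0, -0.2]
opening: 0.152
finger_force: 45.0
clock: 4.45
tool_pos: [0.5798, 0.0677, 0.1788]
eef_rot: [0.588, 0.809, -0.001, -0.001]
contact_force: [-0.7, -0.6, -0.6]
opening: 0.151
finger_force: 45.0
shift [-0.      0.0003 -0.0012] turn [-0.0034 -0.0006 -0.0001] t 4.45
```

View pics/g3.png

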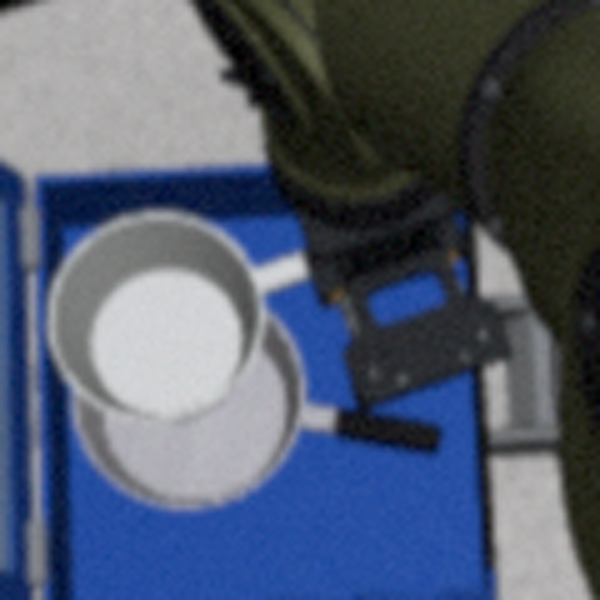

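White rim: x from 48 to 267 and y from 208 to 422, so its centre is at crop (157,315). The large pan below is unmoved, centred at (190,395) in this crop.

```bash
python3 -c "
from h import *
C=bp('top',157/5+234.6,315/5+144.6,.199);print(C, C-r.get_state()['tool_pos'])
L=bp('top',190/5+234.6,395/5+144.6,.047);print(L)
x=.5798+L[0]-C[0];y=.0677+L[1]-C[1];print(x,y)
to(x,y,.06,108);to(x,y,.042,108);to(x,y,.0358,108)"
```

```text
[0.54886526 0.16668743 0.199     ] [-0.03100333  0.10027157  0.01995385]
[0.54826592 0.16583674 0.047     ]
0.5792006618268596 0.06684931686019557
shift [ 7.00e-04 -1.00e-04  1.19e-01] turn [-0.0036  0.0005 -0.0018] t 4.5
shift [ 0.0007 -0.      0.137 ] turn [-0.0036  0.0005 -0.0018] t 4.5
shift [0.0007 0.     0.1432] turn [-0.0036  0.0005 -0.0018] t 4.5
```

```bash
python3 steer.py '[{"finger_gap":0, "tz":0.03}, {"finger_gap":0, "tz":0.06}, {"finger_gap":0, "tz":0.09}, {"finger_gap":0, "tz":0.11}, {"finger_gap":0, "tz":0.12}, {"finger_gap":0, "tz":0.125}, {"finger_gap":0, "tz":0.128}, {"finger_gap":0, "tz":0.131}, {"finger_gap":0, "tz":0.133}, {"finger_gap":0, "tz":0.135}]'; python3 steer.py '[{"finger_gap":0, "tz":0.001}, {"finger_gap":0, "tz":0.002}, {"finger_gap":0, "tz":0.003}]'
```

```text
clock: 5.5
tool_pos: [0.5814, 0.0677, 0.0462]
eef_rot: [0.588, 0.809, 0.0, 0.0]
contact_force: [-0.2, 0.3, -0.9]
opening: 0.154
finger_force: 45.0
clock: 5.8
tool_pos: [0.581, 0.0677, 0.0428]
eef_rot: [0.588, 0.809, 0.0, 0.0]
contact_force: [-0.1, 0.0, -0.9]
opening: 0.151
finger_force: 45.0
```

```bash
python3 steer.py '[{"finger_gap":0, "tz":0.001}, {"finger_gap":0, "tz":0.002}, {"finger_gap":0, "tz":0.002}]';  python3 steer.py '[{"finger_gap":0, "tz":0.001}, {"finger_gap":0, "tz":0.001}]';  python3 steer.py '[{"finger_gap":0, "tz":0.001}, {"finger_gap":0, "tz":0.001}]'
```

```text
clock: 6.1
tool_pos: [0.5809, 0.0677, 0.0406]
eef_rot: [0.588, 0.809, -0.0, 0.0]
contact_force: [0.1, 0.3, -0.5]
opening: 0.158
finger_force: 45.0
clock: 6.3
tool_pos: [0.5811, 0.0675, 0.0399]
eef_rot: [0.588, 0.809, 0.0, 0.0]
contact_force: [-0.6, -0.3, 1.5]
opening: 0.156
finger_force: 45.0
clock: 6.5
tool_pos: [0.5813, 0.0671, 0.0391]
eef_rot: [0.588, 0.809, -0.0, 0.001]
contact_force: [-0.6, -2.7, 5.2]
opening: 0.152
finger_force: 45.0
```

Contact came at the expected height, so I'll release with a small opening.

```bash
python3 steer.py '[{"finger_gap":0.32}, {"finger_gap":0.32}, {"finger_gap":0.32}, {"finger_gap":0.32}, {"finger_gap":0.32, "tz":-0.005}, {"finger_gap":0.32, "tz":-0.02}, {"finger_gap":0.32, "tz":-0.05}, {"finger_gap":0.32, "tz":-0.09}, {"finger_gap":0.32, "tz":-0.13}, {"finger_gap":0.32, "tz":-0.16}]' 45; python3 -c "
from h import *
d=lambda a:np.array([np.cos(np.radians(a)),np.sin(np.radians(a))])
g=np.array([.5355,-.3817])+.102*d(160.6);print(g)
to(*g,.2,-19.4)"
```

```text
clock: 7.5
tool_pos: [0.5815, 0.0681, 0.2025]
eef_rot: [0.588, 0.809, 0.001, 0.001]
contact_force: [-0.4, -0.2, -0.4]
opening: 0.317
finger_force: 0.0
[ 0.43929129 -0.34781956]
shift [-0.3516 -0.2638  0.0016] turn [ 1.9000e-03 -3.7000e-03  2.2237e+00] t 7.5
```

Scaled: 1.48 rad is 0.4711.

```bash
python3 steer.py '[{"finger_gap":0.5, "tx":-0.025, "ty":-0.018, "rz":0.0446}, {"finger_gap":0.6, "tx":-0.05, "ty":-0.036, "rz":0.0923}, {"finger_gap":0.6, "tx":-0.08, "ty":-0.06, "rz":0.1401}, {"finger_gap":0.6, "tx":-0.115, "ty":-0.085, "rz":0.1878}, {"finger_gap":0.6, "tx":-0.15, "ty":-0.11, "rz":0.2355}, {"finger_gap":0.6, "tx":-0.185, "ty":-0.138, "rz":0.2833}, {"finger_gap":0.6, "tx":-0.22, "ty":-0.165, "rz":0.331}, {"finger_gap":0.6, "tx":-0.255, "ty":-0.19, "rz":0.3788}, {"finger_gap":0.6, "tx":-0.285, "ty":-0.212, "rz":0.4265}, {"finger_gap":0.6, "tx":-0.31, "ty":-0.232, "rz":0.4711}]' 50; python3 -c "
from h import *
to(.439,-.348,.12,-19.4);crop('top',235,165,355,280,5,'c4')"
```

```text
clock: 8.5
tool_pos: [0.4552, -0.3009, 0.2001]
eef_rot: [0.98, 0.197, 0.001, 0.0]
contact_force: [0.5, 0.4, -0.5]
opening: 0.601
finger_force: 0.0
shift [-0.0333  0.037   0.0801] turn [ 7.00e-04 -1.50e-03  7.36e-01] t 8.5
```

View pics/c4.png

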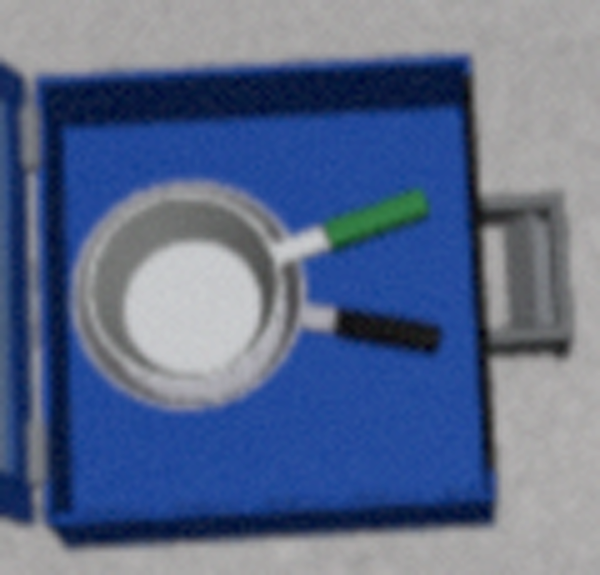

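The white pan sits in the large one with its rim at about x 88–282 and y 190–383. The green grip runs from (330,236) to (427,203), and the large pan has not moved.

Scaled: 0.736 rad is 0.2343.

```bash
python3 steer.py '[{"finger_gap":0.6, "tx":-0.01, "ty":0.01, "tz":0.02, "rz":0.0446}, {"finger_gap":0.6, "tx":-0.02, "ty":0.02, "tz":0.04, "rz":0.0923}, {"finger_gap":0.6, "tx":-0.03, "ty":0.03, "tz":0.06, "rz":0.1401}, {"finger_gap":0.6, "tx":-0.033, "ty":0.037, "tz":0.07, "rz":0.1878}, {"finger_gap":0.6, "tx":-0.033, "ty":0.037, "tz":0.08, "rz":0.2343}, {"finger_gap":0.6, "tx":-0.033, "ty":0.037, "tz":0.08, "rz":0.2343}]'; python3 -c "
from h import *
f=lambda c,z:bp('top',c[0]/5+234.6,c[1]/5+164.6,z)
C=f((185,287),.06);G=[f(p,.063) for p in [(330,236),(427,203)]];d=np.mean(G,0)-C
print(C,np.hypot(*d[:2]),np.degrees(np.arctan2(d[1],d[0])))
to(.4393,-.3478,.039,-19.4)"
```

```text
clock: 9.15
tool_pos: [0.4401, -0.345, 0.1185]
eef_rot: [0.986, -0.165, -0.001, -0.001]
contact_force: [0.0, 0.0, 0.2]
opening: 0.599
finger_force: 0.0
[0.54931703 0.16713069 0.06      ] 0.10366023691096335 -72.82233314275118
shift [0.0003 0.003  0.0795] turn [-0.0011  0.0014  0.0077] t 9.15
```

Scaled: 0.008 rad is 0.0025.

```bash
python3 steer.py '[{"finger_gap":0.6, "ty":0.003, "tz":0.03, "rz":0.0025}, {"finger_gap":0.6, "ty":0.003, "tz":0.06, "rz":0.0025}, {"finger_gap":0.6, "ty":0.003, "tz":0.075, "rz":0.0025}, {"finger_gap":0.6, "ty":0.003, "tz":0.0795, "rz":0.0025}, {"finger_gap":0.6, "ty":0.003, "tz":0.0795, "rz":0.0025}, {"finger_gap":0, "ty":0.003, "tz":0.0795, "rz":0.0025}, {"finger_gap":0, "ty":0.003, "tz":0.0795, "rz":0.0025}, {"finger_gap":0, "ty":0.003, "tz":0.0795, "rz":0.0025}, {"finger_gap":0, "ty":0.003, "tz":0.0795, "rz":0.0025}, {"finger_gap":0, "ty":0.003, "tz":0.0795, "rz":0.0025}]' 45; python3 steer.py '[{"finger_gap":0}, {"finger_gap":0}, {"finger_gap":0}, {"finger_gap":0}]'
```

```text
clock: 10.15
tool_pos: [0.4394, -0.3488, 0.0395]
eef_rot: [0.986, -0.169, 0.0, 0.0]
contact_force: [-0.2, 0.3, -0.1]
opening: 0.171
finger_force: 0.0
clock: 10.55
tool_pos: [0.4392, -0.3487, 0.0392]
eef_rot: [0.986, -0.169, -0.0, 0.0]
contact_force: [0.1, 0.7, 0.2]
opening: 0.157
finger_force: 45.0
```

```bash
python3 steer.py '[{"finger_gap":0, "tz":-0.02}, {"finger_gap":0, "tz":-0.05}, {"finger_gap":0, "tz":-0.09}, {"finger_gap":0, "tz":-0.13}, {"finger_gap":0, "tz":-0.155}, {"finger_gap":0, "tz":-0.16}, {"finger_gap":0, "tz":-0.16}]'; python3 -c "
from h import *
to(.4818,.0896,.2,49)"
```

```text
clock: 11.25
tool_pos: [0.4393, -0.3486, 0.1994]
eef_rot: [0.986, -0.169, 0.0, 0.0]
contact_force: [-0.2, 0.7, -1.1]
opening: 0.152
finger_force: 45.0
shift [-0.1057 -0.4274 -0.0007] turn [ 5.0000e-04 -5.0000e-04 -1.1943e+00] t 11.25
```

Scaled: -1.194 rad is -0.3801.

```bash
python3 steer.py '[{"finger_gap":0, "tx":-0.008, "ty":-0.035, "rz":-0.0318}, {"finger_gap":0, "tx":-0.019, "ty":-0.077, "rz":-0.07}, {"finger_gap":0, "tx":-0.03, "ty":-0.122, "rz":-0.1082}, {"finger_gap":0, "tx":-0.041, "ty":-0.167, "rz":-0.1464}, {"finger_gap":0, "tx":-0.052, "ty":-0.212, "rz":-0.1846}, {"finger_gap":0, "tx":-0.064, "ty":-0.257, "rz":-0.226}, {"finger_gap":0, "tx":-0.075, "ty":-0.302, "rz":-0.2674}, {"finger_gap":0, "tx":-0.086, "ty":-0.347, "rz":-0.3088}, {"finger_gap":0, "tx":-0.097, "ty":-0.39, "rz":-0.347}, {"finger_gap":0, "tx":-0.106, "ty":-0.427, "rz":-0.3801}]'; python3 steer.py '[{"finger_gap":0}, {"finger_gap":0}, {"finger_gap":0}]'; python3 -c "
from h import *
to(.4818,.0896,.2,49)
crop('top',235,145,355,265,5,'g5')"
```

```text
clock: 12.25
tool_pos: [0.4799, 0.0919, 0.1973]
eef_rot: [0.909, 0.418, -0.002, -0.001]
contact_force: [1.3, -0.2, -0.5]
opening: 0.154
finger_force: 45.0
clock: 12.55
tool_pos: [0.4804, 0.0875, 0.198]
eef_rot: [0.911, 0.413, -0.002, 0.0]
contact_force: [0.2, -0.5, -1.4]
opening: 0.148
finger_force: 45.0
shift [ 0.0025 -0.0003 -0.002 ] turn [-0.0011  0.0033 -0.0028] t 12.55
```

View pics/g5.png

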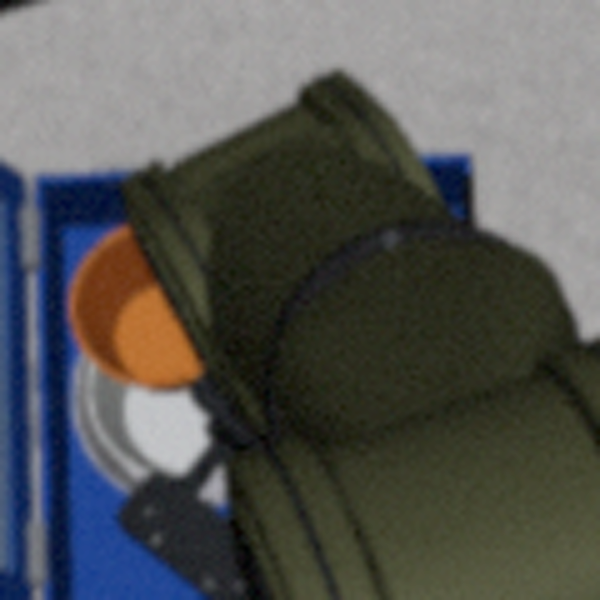

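The arm hides part of the orange rim. Its left extreme is at x≈69 and its bottom at y≈389, so with a radius of about 86 px the centre is near (155,303).

```bash
python3 -c "
from h import *
C=bp('top',155/5+234.6,303/5+144.6,.219);s=r.get_state();p=s['tool_pos'];print(C,C-p,np.hypot(*(C-p)[:2]),np.degrees(np.arctan2(*(C-p)[1::-1])))
th=np.radians([180,90,270,0]);q=pj('top',np.c_[C[0]+.039*np.cos(th),C[1]+.039*np.sin(th),0*th+.219]);print((q-[234.6,144.6])*5)
x,y=np.array([.5493,.1671])-(C-p)[:2]; print(x,y); to(x,y,.0522,49)"
```

```text
[0.54891291 0.16548419 0.219     ] [0.06827143 0.07816808 0.02069097] 0.1037845662759599 48.86627546076233
[[156.33571993 387.2204979 ]
 [ 68.00484256 306.33540512]
 [241.86730868 299.66260278]
 [153.6666835  219.98649162]]
0.48102857334776805 0.08893192147712708
shift [ 0.0019 -0.0007  0.1461] turn [-0.0007  0.0028 -0.0034] t 12.6
```

```bash
python3 steer.py '[{"finger_gap":0, "tx":0.002, "tz":0.03}, {"finger_gap":0, "tx":0.002, "tz":0.06}, {"finger_gap":0, "tx":0.002, "tz":0.09}, {"finger_gap":0, "tx":0.002, "tz":0.115}, {"finger_gap":0, "tx":0.002, "tz":0.13}, {"finger_gap":0, "tx":0.002, "tz":0.136}, {"finger_gap":0, "tx":0.002, "tz":0.139}, {"finger_gap":0, "tx":0.002, "tz":0.141}, {"finger_gap":0, "tx":0.002, "tz":0.143}, {"finger_gap":0, "tx":0.002, "tz":0.143}]'; python3 steer.py '[{"finger_gap":0, "tz":0.001}, {"finger_gap":0, "tz":0.002}, {"finger_gap":0, "tz":0.002}]'; python3 steer.py '[{"finger_gap":0, "tz":0.001}, {"finger_gap":0, "tz":0.001}]'
```

```text
clock: 13.6
tool_pos: [0.483, 0.0907, 0.0566]
eef_rot: [0.91, 0.414, 0.0, 0.0]
contact_force: [0.4, 0.2, -0.3]
opening: 0.155
finger_force: 45.0
clock: 13.9
tool_pos: [0.4827, 0.0908, 0.0543]
eef_rot: [0.91, 0.415, 0.0, 0.0]
contact_force: [-0.4, -0.9, -1.0]
opening: 0.151
finger_force: 45.0
clock: 14.1
tool_pos: [0.4827, 0.0908, 0.0531]
eef_rot: [0.91, 0.415, -0.0, 0.0]
contact_force: [0.4, 1.1, -0.8]
opening: 0.157
finger_force: 45.0
```

```bash
python3 steer.py '[{"finger_gap":0, "tz":0.001}, {"finger_gap":0, "tz":0.001}]';  python3 steer.py '[{"finger_gap":0, "tz":0.001}, {"finger_gap":0, "tz":0.001}]'
```

```text
clock: 14.3
tool_pos: [0.4827, 0.0907, 0.0522]
eef_rot: [0.91, 0.414, -0.0, 0.0]
contact_force: [-0.5, -0.3, 1.3]
opening: 0.155
finger_force: 45.0
clock: 14.5
tool_pos: [0.4823, 0.0903, 0.0513]
eef_rot: [0.91, 0.414, -0.0, 0.0]
contact_force: [-2.3, -0.9, 4.5]
opening: 0.157
finger_force: 45.0
```

Scaled: -0.5 rad is -0.1592.

```bash
python3 steer.py '[{"finger_gap":0.32}, {"finger_gap":0.32}, {"finger_gap":0.32}, {"finger_gap":0.32}, {"finger_gap":0.32, "tz":-0.005}, {"finger_gap":0.32, "tz":-0.02}, {"finger_gap":0.32, "tz":-0.05}, {"finger_gap":0.32, "tz":-0.09}, {"finger_gap":0.32, "tz":-0.13}, {"finger_gap":0.32, "tz":-0.17}]' 45; python3 steer.py '[{"finger_gap":0.1, "tx":-0.03, "ty":0.03, "tz":-0.03, "rz":-0.0318}, {"finger_gap":0.1, "tx":-0.06, "ty":0.06, "tz":-0.06, "rz":-0.0637}, {"finger_gap":0, "tx":-0.1, "ty":0.09, "tz":-0.09, "rz":-0.0955}, {"finger_gap":0, "tx":-0.1, "ty":0.09, "tz":-0.12, "rz":-0.1273}, {"finger_gap":0, "tx":-0.1, "ty":0.09, "tz":-0.13, "rz":-0.1592}]'; python3 -c "
from h import *
im=r.snapshot('top');a=im[165:280,235:355];b=im[120:290,180:260]
A=cv2.resize(a,None,fx=4,fy=4,interpolation=2);B=cv2.resize(b,(int(80*4*115/170),460),interpolation=2)
cv2.imwrite('pics/c6.png',np.clip(np.hstack([A,B])[:,:,::-1]*1.4,0,255).astype('uint8'))"
```

```text
clock: 15.5
tool_pos: [0.4823, 0.0906, 0.2232]
eef_rot: [0.91, 0.415, -0.0, 0.0]
contact_force: [0.8, -0.0, -0.3]
opening: 0.322
finger_force: 0.0
clock: 16.0
tool_pos: [0.4859, -0.0468, 0.3547]
eef_rot: [0.78, 0.626, 0.002, 0.002]
contact_force: [1.8, 1.3, -0.3]
opening: 0.004
finger_force: 0.0
```

View pics/c6.png

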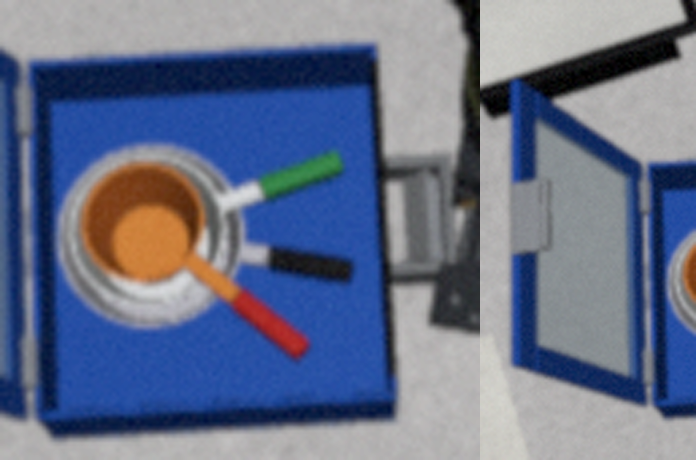

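All three pans are nested. The green, black and red grips fan at roughly 30° steps, and red is within the 45° limit. The lid's free edge is at about column 192 (corners (192,150) and (193,255)).

```bash
python3 -c "
from h import *
for th in np.arange(1.6,2.01,.1):
  for o in (0.003,.011):
    y=.238-.234*np.cos(th)+o*np.sin(th);z=.085+.234*np.sin(th)+o*np.cos(th)
    print(th,o,round(y,3),round(z,3),pj('top',[[.655,y,z],[.43,y,z]]).round(1).tolist())
f=lambda c,z:bp('top',c[0]/4+234.6,c[1]/4+164.6,z)
C=f((143,222),.073);G=[f(p,.076) for p in [(237,297),(303,350)]];d=np.mean(G,0)-C
print(C,np.hypot(*d[:2]),np.degrees(np.arctan2(d[1],d[0])))
print(r.get_state()['q']); to(.54,.28,.37,90)"
```

```text
1.6 0.003 0.248 0.319 [[220.7, 145.5], [220.3, 250.2]]
1.6 0.011 0.256 0.319 [[216.9, 145.7], [216.4, 250.4]]
1.7000000000000002 0.003 0.271 0.317 [[209.8, 146.3], [208.9, 250.9]]
1.7000000000000002 0.011 0.279 0.316 [[206.1, 146.6], [205.1, 251.2]]
1.8000000000000003 0.003 0.294 0.312 [[199.4, 147.5], [198.0, 251.8]]
1.8000000000000003 0.011 0.302 0.31 [[195.9, 147.9], [194.3, 252.1]]
1.9000000000000004 0.003 0.316 0.305 [[189.5, 149.0], [187.7, 252.8]]
1.9000000000000004 0.011 0.324 0.303 [[186.2, 149.6], [184.3, 253.2]]
2.0000000000000004 0.003 0.338 0.297 [[180.4, 150.9], [178.1, 254.1]]
2.0000000000000004 0.011 0.345 0.293 [[177.3, 151.6], [175.0, 254.5]]
[0.55109167 0.16899257 0.073     ] 0.10352505586340396 -131.49394873165465
[ 0.27605453  0.38031552 -0.40507063  1.79261655  0.17692698  0.99770608
 -0.41037306]
shift [ 0.3293 -0.0157 -0.0151] turn [ 0.0065  0.0003 -0.2118] t 16.05
```

```bash
python3 -c "
from h import *
to(.5,.38,.365,90)"
```

```text
shift [ 0.4187 -0.0758 -0.0105] turn [ 0.0065  0.0003 -0.2118] t 16.05
```

Scaled: -0.212 rad is -0.0675.

```bash
python3 steer.py '[{"finger_gap":0, "tx":0.03, "ty":-0.006, "tz":-0.01, "rz":-0.0318}, {"finger_gap":0, "tx":0.07, "ty":-0.013, "tz":-0.011, "rz":-0.0637}, {"finger_gap":0, "tx":0.12, "ty":-0.022, "tz":-0.011, "rz":-0.0675}, {"finger_gap":0, "tx":0.165, "ty":-0.03, "tz":-0.011, "rz":-0.0675}, {"finger_gap":0, "tx":0.21, "ty":-0.038, "tz":-0.011, "rz":-0.0675}, {"finger_gap":0, "tx":0.255, "ty":-0.046, "tz":-0.011, "rz":-0.0675}, {"finger_gap":0, "tx":0.3, "ty":-0.054, "tz":-0.011, "rz":-0.0675}, {"finger_gap":0, "tx":0.345, "ty":-0.062, "tz":-0.011, "rz":-0.0675}, {"finger_gap":0, "tx":0.39, "ty":-0.071, "tz":-0.011, "rz":-0.0675}, {"finger_gap":0, "tx":0.419, "ty":-0.076, "tz":-0.011, "rz":-0.0675}]'; python3 -c "
from h import *
to(.5,.38,.285,90);to(.5,.33,.285,90)"
```

```text
clock: 17.05
tool_pos: [0.4983, 0.3859, 0.3612]
eef_rot: [0.708, 0.707, -0.0, -0.001]
contact_force: [0.2, 0.1, -0.2]
opening: 0.004
finger_force: 0.0
shift [-0.006   0.0019  0.0762] turn [-0.0021 -0.0007 -0.0011] t 17.05
shift [-0.056   0.002   0.0762] turn [-0.0021 -0.0007 -0.0011] t 17.05
```

```bash
python3 steer.py '[{"finger_gap":0, "tz":0.03}, {"finger_gap":0, "tz":0.06}, {"finger_gap":0, "tz":0.078}, {"finger_gap":0, "tx":-0.02, "tz":0.08}, {"finger_gap":0, "tx":-0.04, "tz":0.08}, {"finger_gap":0, "tx":-0.06, "tz":0.08}, {"finger_gap":0, "tx":-0.07, "tz":0.08}, {"finger_gap":0, "tx":-0.08, "tz":0.08}, {"finger_gap":0, "tx":-0.09, "tz":0.08}, {"finger_gap":0, "tx":-0.1, "tz":0.08}]'; python3 steer.py '[{"finger_gap":0, "tx":-0.01}, {"finger_gap":0, "tx":-0.02}, {"finger_gap":0, "tx":-0.03}, {"finger_gap":0, "tx":-0.04}]'
```

```text
clock: 18.05
tool_pos: [0.4999, 0.2819, 0.2822]
eef_rot: [0.708, 0.706, 0.0, -0.0]
contact_force: [0.4, 0.4, 0.1]
opening: 0.009
finger_force: 0.4
clock: 18.45
tool_pos: [0.5001, 0.2409, 0.2822]
eef_rot: [0.709, 0.706, 0.0, 0.0]
contact_force: [0.2, 0.8, -0.3]
opening: 0.005
finger_force: 0.3
```

```bash
python3 steer.py '[{"finger_gap":0, "tx":-0.015}, {"finger_gap":0, "tx":-0.03, "tz":0.005}, {"finger_gap":0, "tx":-0.045, "tz":0.01}, {"finger_gap":0, "tx":-0.06, "tz":0.015}, {"finger_gap":0, "tx":-0.075, "tz":0.02}, {"finger_gap":0, "tx":-0.09, "tz":0.025}, {"finger_gap":0, "tx":-0.1, "tz":0.03}, {"finger_gap":0, "tx":-0.11, "tz":0.035}, {"finger_gap":0, "tx":-0.12, "tz":0.04}, {"finger_gap":0, "tx":-0.125, "tz":0.045}]'; python3 -c "
from h import *
im=r.snapshot('scene'); crop('scene',240,120,500,315,3,'l7',im)"
```

```text
clock: 19.45
tool_pos: [0.4994, 0.1156, 0.2367]
eef_rot: [0.709, 0.705, -0.0, 0.0]
contact_force: [0.3, 0.2, 0.5]
opening: 0.006
finger_force: 0.0
```

View pics/l7.png

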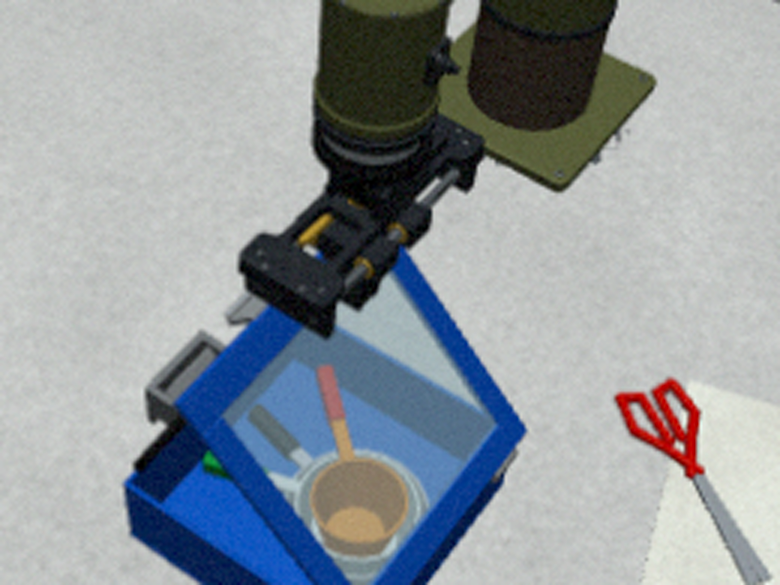

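The lid is past 0.9 rad and leaning in, with the pans undisturbed beneath it. I'll back the fingers up, move over the press point and let the lid sink.

```bash
python3 steer.py '[{"finger_gap":0, "tx":0.01, "tz":-0.02}, {"finger_gap":0, "ty":0.01, "tz":-0.04}, {"finger_gap":0, "tx":-0.03, "ty":0.02, "tz":-0.04}, {"finger_gap":0, "tx":-0.06, "ty":0.03, "tz":-0.04}, {"finger_gap":0, "tx":-0.09, "ty":0.04, "tz":-0.04}, {"finger_gap":0, "tx":-0.09, "ty":0.042, "tz":-0.04}, {"finger_gap":0, "tx":-0.09, "ty":0.042, "tz":-0.04}, {"finger_gap":0, "tx":-0.09, "ty":0.042, "tz":-0.04}, {"finger_gap":0, "tx":-0.09, "ty":0.042, "tz":-0.04}, {"finger_gap":0, "tx":-0.09, "ty":0.042, "tz":-0.04}]'; for i in 1 2; do python3 steer.py '[{"finger_gap":0}, {"finger_gap":0}, {"finger_gap":0}, {"finger_gap":0}, {"finger_gap":0}, {"finger_gap":0}, {"finger_gap":0}, {"finger_gap":0}, {"finger_gap":0}, {"finger_gap":0}]' >/dev/null; done; python3 -c "
from h import *
to(.5425,.022,.12,90)
im=r.snapshot('scene'); crop('scene',240,120,500,315,3,'l8',im)"
```

```text
clock: 20.5
tool_pos: [0.5409, 0.0279, 0.2773]
eef_rot: [0.708, 0.706, 0.0, -0.0]
contact_force: [0.1, -0.6, 0.3]
opening: 0.009
finger_force: 0.0
shift [-0.0046  0.0014  0.1572] turn [ 0.      0.0001 -0.004 ] t 22.5
```

View pics/l8.png

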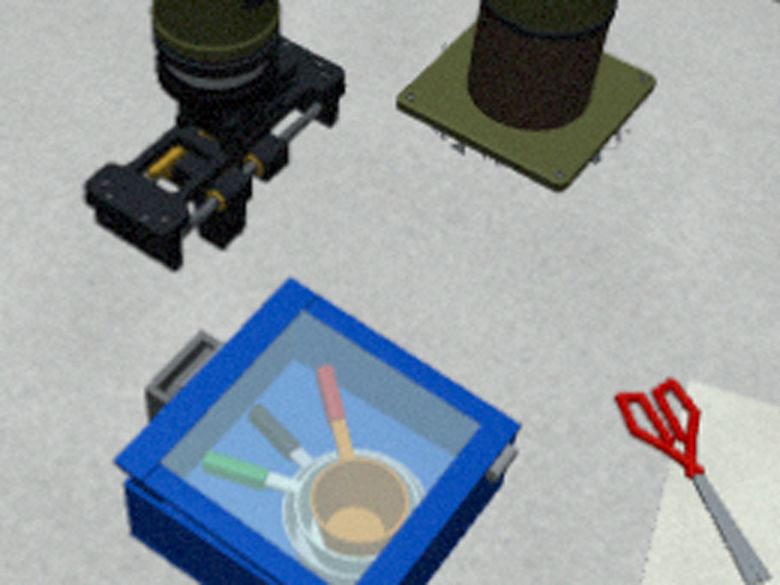

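The lid has sunk to rest almost shut with the pans in order beneath it. Now I'll press its free edge down.

```bash
python3 steer.py '[{"finger_gap":0, "tx":-0.005, "ty":0.001, "tz":0.04}, {"finger_gap":0, "tx":-0.005, "ty":0.001, "tz":0.08}, {"finger_gap":0, "tx":-0.005, "ty":0.001, "tz":0.12}, {"finger_gap":0, "tx":-0.005, "ty":0.001, "tz":0.145}, {"finger_gap":0, "tx":-0.005, "ty":0.001, "tz":0.158}, {"finger_gap":0, "tx":-0.005, "ty":0.001, "tz":0.162}, {"finger_gap":0, "tx":-0.005, "ty":0.001, "tz":0.166}, {"finger_gap":0, "tx":-0.005, "ty":0.001, "tz":0.17}]'; python3 steer.py '[{"finger_gap":0, "tz":0.002}, {"finger_gap":0, "tz":0.004}, {"finger_gap":0, "tz":0.006}]'; python3 steer.py '[{"finger_gap":0, "tz":0.001}, {"finger_gap":0, "tz":0.002}, {"finger_gap":0, "tz":0.003}]'
```

```text
clock: 23.35
tool_pos: [0.5428, 0.0215, 0.1087]
eef_rot: [0.709, 0.706, 0.001, 0.001]
contact_force: [-2.2, -0.9, 8.2]
opening: 0.002
finger_force: 4.2
clock: 23.65
tool_pos: [0.5428, 0.021, 0.103]
eef_rot: [0.709, 0.705, 0.0, 0.001]
contact_force: [-1.3, -1.6, 3.9]
opening: 0.005
finger_force: 1.5
clock: 23.95
tool_pos: [0.5428, 0.0216, 0.0986]
eef_rot: [0.709, 0.706, 0.001, 0.001]
contact_force: [0.2, 0.2, 0.6]
opening: 0.003
finger_force: 0.0
```

```bash
for i in 1 2 3; do python3 steer.py '[{"finger_gap":0, "tz":0.001}, {"finger_gap":0, "tz":0.001}]' | egrep 'tool|contact'; done
```

```text
tool_pos: [0.5426, 0.0222, 0.0975]
contact_force: [-0.1, -0.8, 3.1]
tool_pos: [0.5426, 0.0222, 0.0968]
contact_force: [-1.7, -1.3, 8.3]
tool_pos: [0.5426, 0.0222, 0.0959]
contact_force: [-1.5, -0.2, 8.8]
```

```bash
for i in 1 2 3; do python3 steer.py '[{"finger_gap":0, "tz":0.001}, {"finger_gap":0, "tz":0.001}]' | egrep 'tool|contact'; done
```

```text
tool_pos: [0.5426, 0.0221, 0.095]
contact_force: [-1.8, -0.7, 10.7]
tool_pos: [0.5427, 0.0221, 0.0942]
contact_force: [-2.5, -2.0, 11.2]
tool_pos: [0.5426, 0.022, 0.0938]
contact_force: [-3.1, -0.1, 16.4]
```

```bash
python3 steer.py '[{"finger_gap":0, "tz":0.001}, {"finger_gap":0, "tz":0.001}]' | egrep 'tool|contact'; for i in 1 2 3 4; do python3 steer.py '[{"finger_gap":0, "tz":-0.0015}, {"finger_gap":0, "tz":-0.0015}]' | egrep 'tool|contact'; done
```

```text
tool_pos: [0.5427, 0.0221, 0.0936]
contact_force: [-4.5, -1.9, 24.0]
tool_pos: [0.5427, 0.0221, 0.0941]
contact_force: [-2.4, -1.2, 12.2]
tool_pos: [0.5426, 0.0222, 0.0953]
contact_force: [-1.2, -1.1, 10.6]
tool_pos: [0.5427, 0.0222, 0.0966]
contact_force: [-1.6, -0.6, 9.7]
tool_pos: [0.5426, 0.0223, 0.0975]
contact_force: [0.3, 0.3, 5.6]
```

```bash
for i in 1 2 3 4; do python3 steer.py '[{"finger_gap":0, "tz":-0.001}, {"finger_gap":0, "tz":-0.001}, {"finger_gap":0, "tz":-0.001}]' | egrep 'tool|contact'; done
```

```text
tool_pos: [0.5419, 0.0217, 0.0979]
contact_force: [0.3, 1.1, -0.6]
tool_pos: [0.5421, 0.0216, 0.0992]
contact_force: [1.3, -0.0, 0.2]
tool_pos: [0.5421, 0.0217, 0.1003]
contact_force: [0.2, -0.5, 0.8]
tool_pos: [0.5422, 0.0216, 0.1013]
contact_force: [-0.3, 0.4, 0.3]
```

```bash
python3 steer.py '[{"finger_gap":0, "tz":-0.01}, {"finger_gap":0, "tz":-0.015}, {"finger_gap":0, "tz":-0.015}, {"finger_gap":0, "tz":-0.015}, {"finger_gap":0, "tz":-0.015}, {"finger_gap":0, "tz":-0.015}, {"finger_gap":0, "tz":-0.015}, {"finger_gap":0, "tz":-0.015}, {"finger_gap":0, "tz":-0.008}, {"finger_gap":0, "tz":-0.001}]' >/dev/null; for i in 1 2 3 4 5; do python3 steer.py '[{"finger_gap":0, "tz":0.001}, {"finger_gap":0, "tz":0.001}]' | egrep 'tool|contact'; done
```

```text
tool_pos: [0.5417, 0.0217, 0.1006]
contact_force: [-0.1, -0.1, -0.2]
tool_pos: [0.5421, 0.0217, 0.1002]
contact_force: [0.5, 0.1, 0.5]
tool_pos: [0.5421, 0.0216, 0.0992]
contact_force: [0.7, -0.8, 0.3]
tool_pos: [0.542, 0.0216, 0.0981]
contact_force: [0.8, 0.8, -0.2]
tool_pos: [0.5422, 0.0216, 0.0975]
contact_force: [-0.7, -0.1, 2.4]
```

After more than a second released, the lid is still at about 0.0975 m, or 0.006 rad, so the latch has caught. I'll retreat and hand in.

```bash
python3 steer.py '[{"finger_gap":0, "tz":-0.01}, {"finger_gap":0, "tz":-0.04}, {"finger_gap":0, "tz":-0.08}, {"finger_gap":0, "tz":-0.12}, {"finger_gap":0, "tx":-0.03, "tz":-0.15}, {"finger_gap":0, "tx":-0.06, "tz":-0.15}, {"finger_gap":0, "tx":-0.06, "tz":-0.15}, {"finger_gap":0, "tx":-0.06, "tz":-0.15}]'; python3 -c "
from plant import r
print(r.finish_job())"
```

```text
clock: 30.15
tool_pos: [0.5416, -0.039, 0.2476]
eef_rot: [0.709, 0.705, 0.0, 0.0]
contact_force: [0.8, 0.0, 0.1]
opening: 0.007
finger_force: 0.0
the job is handed in; nothing more can be done
None
```

The job is handed in at 30 s: the pans are nested with their grips about 30° apart, the lid is shut, and a touch check more than a second after release found it still latched; the jar, rack and scissors were never touched.

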